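Lid and lock the cake box

TASK

The box of rice cakes is ready to go out, but its lid has only been laid crookedly on top with the four clips up. Turn the lid square to the box and let it drop fully home on the rim, then flip all four hinged clips down until each snaps shut under its lug. Do not shove the box away from its place or disturb the things standing round it.

Things in the scene. Friction and masses are not known exactly. Their poses are not given: they have to be found in the camera images.
- storage_box: Clear plastic food box, 156 x 224 x 70 mm (its own x, y, z), loose, about 1.6 to 2.2 kg with the six rice cakes packed in it. Origin: centre of its underside; z up; long side along its y. Walls 4 mm: mouth 148 x 216 mm, rim 70 mm above the origin. Mid-way along each side a lug sticks out 11 mm, 48 to 56 mm above the origin, with a rounded bead on its edge, for the lid's clip to hook under.
- lid: White lid, loose, 0.4 to 0.6 kg. Plate 168 x 236 x 6 mm, long side along its y. Origin: centre of the plate's underside, z up. A round-edged blue gasket sticks out 9 mm below, with 1.2 mm play on each side in the box's mouth. Seated, its origin is 70 mm above the box's, square to it; half a turn round fits too. At the start it lies across the rim on its gasket (79 mm), turned 0.5 to 2.6 rad.
- lid_handle (a point): Centre of the grey bar handle on the middle of the lid, 31 mm above the lid's origin. The bar is 16 mm wide (along the lid's x), 92 mm long (along its y) and 14 mm high, open below; grip it from above across its width. The lid's top below it is 9 mm above the lid's origin.
- clip_long_a (a joint): Blue clip on the lid's long edge at its +x side; joint angle: 0 = shut (hanging straight down), pi/2 = level, 1.7 to 2.1 at the start. Hinge axis: parallel to the edge, 88.5 mm out from the lid's centre, 3 mm above its origin. Flap 90 mm wide, reaching 37 mm from the axis; shut, its outer face is 7 mm out from the axis, and a thumb lip (12 mm out) runs along its free edge, 32 to 37 mm below the axis.
- clip_long_b (a joint): The same clip at the lid's -x side; 0 = shut. How all four behave: a clip swings easily and stays where it is left; at about 0.3 rad its springy hook meets the lug on the box and has to be pressed inward over it (about 0.12 N m, so 4 to 5 N on the flap 25 to 30 mm from the axis); at about 0.2 rad it snaps to 0 and holds itself. It can hook in only when the lid is seated.
- clip_end_a (a joint): Clip on the lid's short edge at its +y end; 0 = shut, 1.7 to 2.1 at the start. As the long-edge clips, but 70 mm wide and its hinge axis 122.5 mm out from the lid's centre.
- clip_end_b (a joint): The same as clip_end_a at the lid's -y end; 0 = shut.
- clip_long_a_lip (a point): Middle of the thumb lip of clip_long_a, 36 mm from its hinge axis.
- clip_long_b_lip (a point): Middle of the thumb lip of clip_long_b, 36 mm from its hinge axis.
- clip_end_a_lip (a point): Middle of the thumb lip of clip_end_a, 36 mm from its hinge axis.
- clip_end_b_lip (a point): Middle of the thumb lip of clip_end_b, 36 mm from its hinge axis.
- cake_slats: Bamboo slat tray, 146 x 303 x 21 mm, to the left of the box, with three rice cakes still on it; leave alone.
- cake_0: Rice cake on the slat tray, 61 x 65 x 27 mm; leave alone.
- cake_1: Rice cake on the slat tray, 62 x 67 x 28 mm; leave alone.
- cake_2: Rice cake on the slat tray, 64 x 68 x 28 mm; leave alone.
- sugar_bowl: Steel bowl of sugar, 104 mm across, 41 mm high, near the front edge; leave alone.
- timer: White kitchen timer, 62 x 62 x 23 mm, front right; leave alone.
- pastry_brush: Flat pastry brush, 206 mm long, lying along the front edge; leave alone.
- paddle_mould: Wooden hand mould, 75 x 184 x 32 mm, behind the slat tray; leave alone.

How it is judged (in metres and radians):
On the way:
1. the lid is square and fully down on the rim of the box (z of lid in the frame of storage_box below 0.0735 m and horizontal distance between lid and storage_box below 0.006 m and angle between the z axis of lid and the z axis of storage_box, either way round below 0.03 rad and angle between the y axis of lid and the y axis of storage_box, either way round below 0.05 rad), for 0.2 s.
At the end, for the whole second after the job is handed in: The lid is fully down on the box (within 3.5 mm of the rim, level with it, square within 0.05 rad and centred within 6 mm), all four clips are shut (each within 0.12 rad of straight down), and the box stands flat and at rest on the table (all of step 1 and z of lid in the frame of storage_box above 0.066 m and value of joint each of clip_long_a, clip_long_b, clip_end_a, clip_end_b below 0.12 rad and height (world z) of storage_box below 0.006 m and angle between storage_box's own z axis and vertical below 0.03 rad and linear speed of each of storage_box, lid below 0.01 m/s); the robot touches nothing.
It fails at once if the box is shoved or carried more than 6 cm from its place (distance of storage_box from where it was at the start of the episode above 0.06 m).
It fails at once if the slat tray or a cake on it is moved more than 3 cm (distance of any of cake_slats, cake_0, cake_1, cake_2 from where it was at the start of the episode above 0.03 m).
It fails at once if the sugar bowl, timer, pastry brush or mould is moved more than 3 cm (distance of any of sugar_bowl, timer, pastry_brush, paddle_mould from where it was at the start of the episode above 0.03 m).
It also fails if it takes over 72 s, if anything falls off the work surface, if the arm or the gripper's body presses on something with over 40 N, if the wrist force passes 120 N, or if a joint passes its speed limit or range.

ROBOT

A 7-joint arm with a two-finger parallel gripper is mounted at the origin on a cart in front of the work surface, level with it; the furniture and walls round the work are solid. World frame = base frame: x ahead of the robot, y to its left, z up, the work surface at z = 0. Lengths are in m, angles in degrees, forces in N, time in s.
With the tool pointing down it reaches from about 0.4 to 0.875 m from the base axis. Payload 4.4 kg.
Tool frame: the origin (TCP) lies between the finger pads; the fingertips stand bot.tips_ahead ahead of it and the grasp point (between the pads) lies 8 mm behind it (bot.tips_ahead is the distance from the TCP to the fingertips, in m); z points along the fingers, y is the line along which they close (so a half turn about z gives the same grasp; the last joint's range is limited). The gripper opens to 85 mm and grips with 20 to 120 N. Pads are 22 mm wide; open, the fingers measure 114 mm over their backs; the gripper's body (76 mm by 85 mm) begins 54 mm behind the grasp point. The pads swing forward as they close: fully open they stand 13 mm farther back than shut.
Start: joints at [-80.088, 36.005, 2.206, 86.941, -1.547, 57.084, -1.146], TCP at [0.154, 0.632, 0.242] pointing down, gripper open.
Joint ranges: [-175.42, 175.42], [-21.48, 121.26], [-71.46, 75.88], [10.55, 141.38], [-63.04, 243.04], [13.31, 113.54], [-168.57, 168.57]. Speed limits (degrees/s): [147.25, 147.25, 180, 180, 180, 180, 180].

INTERFACE

Orientations are given as [roll, pitch, yaw] about the fixed x, y, z axes, in that order (R = Rz(yaw) Ry(pitch) Rx(roll)).
In Python, from station import bot gives the robot as it stands.
- The arm moves only by the tool move_arm, never from a script. Its argument "series" is a list of rows, each a list of 7 numbers: the shift along the tool's x, y, z normalised to -1 to 1, where 1 is 100 cm, then the turn, a rotation vector about the tool's x, y, z normalised to -1 to 1, where 1 is 1.5 rad, then the finger opening in mm, from 0 to 85.4. In form: [[x, y, z, rx, ry, rz, gripper], ...]. A call has 1 to 10 rows; each row is the pose to reach, as a shift and turn from the pose commanded when the call began, along the tool's axes at that moment; what a row does not reach only later rows make up. A row lasts 1/12 s, in which the tool goes at most 41.7 mm and 7.16 degrees, less where a joint would pass 70% of its speed; a pose out of reach is approached as far as the arm can. A call with a number of a shift or a turn outside -1 to 1 is refused whole. A call with a gripper value outside its range is refused whole. The fingers move at their own pace and stop on an object; the grip force is fixed at half the most. Time passes only in rows, so rows that repeat a pose let the fingers close. It gives the time, the measured TCP pose, the force, the opening and the grip force at its end, in the units of the state.
- bot.state(): the state, without advancing time (a new reading comes with each control period).
- bot.capture(name): name is "scene" or "top" or "wrist"; returns a dict with "frame" (400x640x3 uint8, red, green, blue), "fx", "fy", "cx", "cy" (pixels), "R" (3x3) and "t" (3): a world point X has camera coordinates R X + t; the wrist camera has in their place "T_tool_cam" (4x4, takes a point from camera to tool coordinates, whose origin is the TCP and whose axes are the flange's). Camera axes: x right, y down, z forward; pixel columns grow to the right and rows downward; lengths in m; the calibration is good to about 2 mm. A picture is of the moment at which its call begins: read the wrist's pose just before it. There is no depth.
- bot.job_done(): hands the job in; it is judged then, once.
The state is a dict: "time_s": time; "qpos": joint angles; "joint_velocities": joint speeds; "joint_efforts": joint torques, N m; "eef_pos": TCP position; "tcp_rot": TCP orientation; "wrist_force": force on the tool from outside, world axes, zero at the start; "torque": the same for the moment, N m; "gripper_width": finger opening in m; "gripper_force": force on a finger pad.
Only numpy, scipy, OpenCV 4.12 (cv2) and the standard library are available. Lean on these libraries where they do the work, as an engineer would, in place of code of your own. Each camera call takes 0.05 s, during which the arm holds its last target. There are 200 camera calls.

## Working session

There is one attempt and no reset: what is moved stays moved. The work goes in short steps, Python scripts to look and compute and a tool call to move; the robot and the scene stay as the last step left them, time stands still between calls to the robot, and variables do not carry over. Pictures are saved under pics/ and viewed, at most 10 in all, crops included, and the job is handed in when it is done.

Besides the shell and the picture viewer there is one more tool, called after "Call:" by a JSON object that holds its "op" and its "data", one argument or row to a line. move_arm: Moves the arm, as the interface text tells. Scaled input: -1 to 1 covers 100 cm each way for a shift and 1.5 rad each way for a turn. Its arguments: {"type":"object","properties":{"series":{"type":"array","items":{"type":"array","items":{"type":"number"}}}},"required":["series"]}

```bash
mkdir -p pics; ls; python3 - <<'E'
from station import bot
import cv2,pickle
print(bot.state(),bot.tips_ahead)
d={}
for n in("scene","top"):
    c=bot.capture(n);d[n]=c
    cv2.imwrite(f"pics/{n}0.png",c["frame"][:,:,::-1]);print(n,c["fx"],c["cx"],c["cy"],c["R"],c["t"])
pickle.dump(d,open("c0.pkl","wb"))
E
```

```text
pics
{'time_s': 0.0, 'qpos': array([-80.08963765,  36.05890644,   2.20158344,  86.99825327,
        -1.54459878,  57.08348259,  -1.14647289]), 'joint_velocities': array([-0.03069031,  0.00488338, -0.04209238, -0.01672018,  0.05439591,
        0.04410833, -0.05835336]), 'joint_efforts': array([ 4.87405705e-04, -5.63393605e+01,  1.22616660e+00, -1.93454808e+01,
        1.09517999e-02,  1.04465240e-02,  5.30303225e-06]), 'eef_pos': array([0.15355592, 0.63095939, 0.2413763 ]), 'tcp_rot': array([-1.79889051e+02,  2.94196683e-03,  1.66321062e+02]), 'wrist_force': array([ 0.37293192, -0.19911167, -0.38718801]), 'torque': array([0.01173203, 0.01306263, 0.06375849]), 'gripper_force': 0.0, 'gripper_width': 0.0853432689739217} 0.011
scene 457.6105081826236 323.72473860371616 194.9084010807103 [[ 0.62686508 -0.77873487 -0.02474216]
 [-0.39025593 -0.28634556 -0.87504659]
 [ 0.67434449  0.55819192 -0.48340593]] [-0.32785472  0.27571717  0.99686442]
top 489.5343937327142 319.0434979342902 199.05485725213785 [[ 9.33253155e-05 -9.99998049e-01  1.97339030e-03]
 [-9.93606626e-01 -3.15519473e-04 -1.12897183e-01]
 [ 1.12897585e-01 -1.95023751e-03 -9.93604716e-01]] [0.0098016  0.53022637 1.74477688]
```

View pics/top0.png

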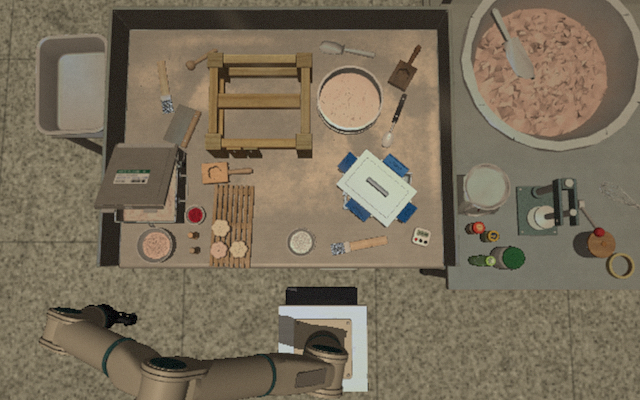

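View pics/scene0.png

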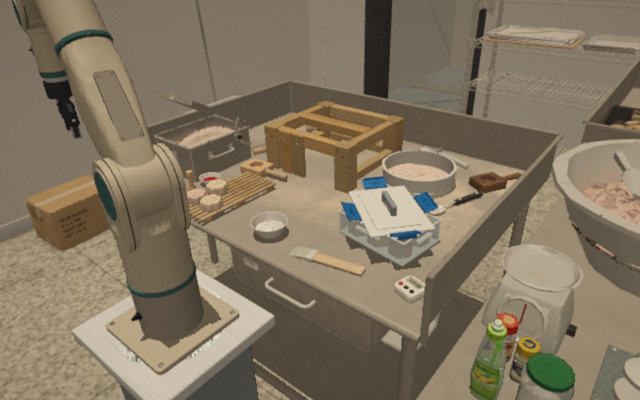

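```bash
python3 - <<'E'
import cv2,pickle,numpy as np
d=pickle.load(open("c0.pkl","rb"))
a=cv2.resize(d["top"]["frame"][135:245,320:440],None,fx=5,fy=5,interpolation=cv2.INTER_CUBIC)
cv2.imwrite("pics/t1.png",a[:,:,::-1])
b=cv2.resize(d["scene"]["frame"][165:270,325:455],None,fx=6,fy=5.7,interpolation=cv2.INTER_CUBIC)
cv2.imwrite("pics/s1.png",b[:,:,::-1])
E
cat > h.py <<'E'
import numpy as np,pickle,cv2
from scipy.spatial.transform import Rotation as Ro
def ray(c,px,z):
    K=np.array([[c["fx"],0,c["cx"]],[0,c["fy"],c["cy"]],[0,0,1]])
    d=c["R"].T@np.linalg.inv(K)@np.array([px[0],px[1],1.]);o=-c["R"].T@c["t"]
    return o+d*(z-o[2])/d[2]
def proj(c,X):
    p=np.atleast_2d(X)@np.array(c["R"]).T+c["t"]
    return np.c_[c["fx"]*p[:,0]/p[:,2]+c["cx"],c["fy"]*p[:,1]/p[:,2]+c["cy"]]
E
```

```text
(no output)
```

View pics/t1.png

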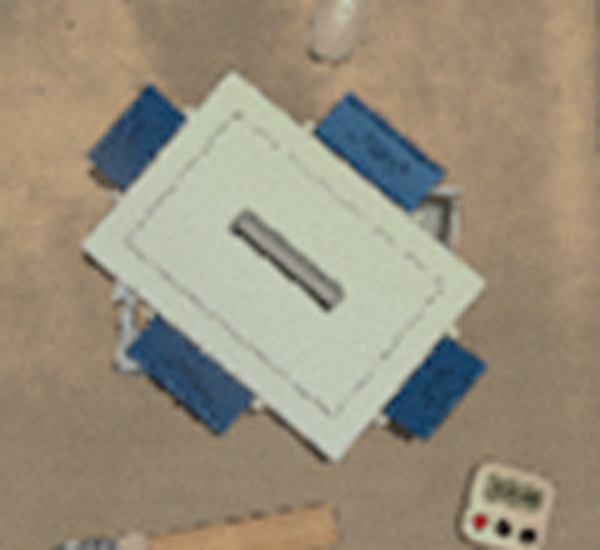

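View pics/s1.png

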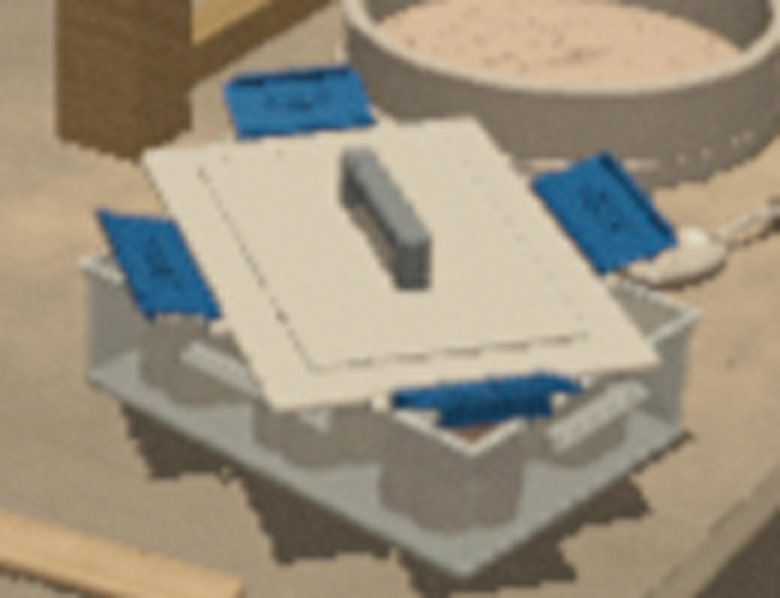

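```bash
python3 - <<'E'
from h import *
d=pickle.load(open("c0.pkl","rb"))
T=lambda u,v:(u/5-.4+320,v/5-.4+135)
S=lambda u,v:(u/6-.4+325,v/5.7-.4+165)
P=np.array([ray(d["top"],T(*p),.085) for p in [(233,72),(485,284),(335,460),(83,245)]])
print(P,P.mean(0))
for i in range(4):
    e=P[(i+1)%4]-P[i];print(np.linalg.norm(e),np.degrees(np.arctan2(e[1],e[0])))
H=np.array([ray(d["top"],T(*p),.117) for p in [(245,218),(332,300)]]);print("handle",H,H.mean(0))
for z,L in((.07,[(80,262),(475,450),(697,315)]),(0,[(90,380),(465,578),(690,435)])):
    B=np.array([ray(d["scene"],S(*p),z) for p in L]);print(B,(B[0]+B[2])/2)
    for i in range(2):
        e=B[i+1]-B[i];print(np.linalg.norm(e),np.degrees(np.arctan2(e[1],e[0])))
B=np.array([ray(d["top"],T(*p),.07) for p in [(460,188),(118,367)]]);print("topbox",B,B.mean(0),np.linalg.norm(B[0]-B[1]))
for n,p in dict(timer=(508,510),br=(325,520)).items(): print(n,ray(d["top"],T(*p),.02))
E
```

```text
[[ 0.70309034 -0.15757881  0.085     ]
 [ 0.55120507 -0.3333866   0.085     ]
 [ 0.42727105 -0.2258357   0.085     ]
 [ 0.57883009 -0.05045898  0.085     ]] [ 0.56509914 -0.19181502  0.085     ]
0.2323306095449234 -130.82465202127005
0.16409398804522332 139.04830422053737
0.23179115171706138 49.16670975619828
0.16405873255231418 -40.763322096264936
handle [[ 0.59310381 -0.16158158  0.117     ]
 [ 0.53588764 -0.22099486  0.117     ]] [ 0.56449572 -0.19128822  0.117     ]
[[ 0.4946416  -0.07508354  0.07      ]
 [ 0.46561627 -0.29790367  0.07      ]
 [ 0.61711608 -0.32065721  0.07      ]] [ 0.55587884 -0.19787038  0.07      ]
0.2247026514190949 -97.42175633054165
0.1531989414722013 -8.541331979294863
[[ 0.4996381  -0.07633197  0.        ]
 [ 0.46771619 -0.29669632  0.        ]
 [ 0.62355369 -0.32157067  0.        ]] [ 0.56159589 -0.19895132  0.        ]
0.22266444313376005 -98.24251260039722
0.15781019808110236 -9.068892910793606
topbox [[ 0.62218954 -0.32013739  0.07      ]
 [ 0.49387239 -0.07543838  0.07      ]] [ 0.55803097 -0.19778788  0.07      ] 0.27630218273675455
timer [ 0.39484099 -0.35952616  0.02      ]
br [ 0.38760767 -0.22703506  0.02      ]
```

```bash
cat >> h.py <<'E'
def to(p,yaw,s=None):
    "normalised shift and turn from the measured pose to TCP p, tool down, x axis at yaw"
    from station import bot
    s=s or bot.state();R=Ro.from_euler("xyz",s["tcp_rot"],degrees=True)
    d=R.inv().apply(np.array(p)-s["eef_pos"])
    w=(R.inv()*Ro.from_euler("xyz",[180,0,yaw],degrees=True)).as_rotvec()/1.5
    print(np.round(d,4),np.round(w,3),"| at",np.round(s["eef_pos"],4),np.round(s["tcp_rot"],2),"F",np.round(s["wrist_force"],1),"t",s["time_s"])
E
python3 -c "
from h import *
to([.41,.25,.29],110);to([.565,-.192,.22],49.2)"
```

```text
[-0.3393 -0.3096 -0.048 ] [-0.001  0.001  0.655] | at [0.1536 0.631  0.2415] [-179.9    -0.    166.31] F [-1.4  0.1  0.3] t 0.1
[-0.5945 -0.7023  0.0227] [-1.000e-03  1.000e-03  1.363e+00] | at [0.1536 0.631  0.2415] [-179.9    -0.    166.31] F [-1.4  0.1  0.3] t 0.1
```

Call:
{"op": "move_arm", "data": {
  "series": [
    [-0.339,-0.31,-0.048,0,0,0.655,85],
    [-0.339,-0.31,-0.048,0,0,0.655,85],
    [-0.339,-0.31,-0.048,0,0,0.655,85],
    [-0.339,-0.31,-0.048,0,0,0.655,85],
    [-0.339,-0.31,-0.048,0,0,0.655,85],
    [-0.339,-0.31,-0.048,0,0,0.655,85],
    [-0.339,-0.31,-0.048,0,0,0.655,85],
    [-0.339,-0.31,-0.048,0,0,0.655,85],
    [-0.339,-0.31,-0.048,0,0,0.655,85],
    [-0.339,-0.31,-0.048,0,0,0.655,85]
  ]
}}

```text
time_s: 0.93
eef_pos: [0.3852, 0.2857, 0.2857]
tcp_rot: [-180.0, 0.0, 110.0]
wrist_force: [0.9, -0.4, -0.6]
gripper_width: 0.085
gripper_force: 0.0
```

```bash
python3 -c "
from h import *
to([.50,0,.26],75);to([.565,-.192,.22],49.2)"
```

```text
[-0.3077  0.01    0.0257] [-0.     0.     0.408] | at [0.3852 0.2857 0.2857] [-1.7998e+02  1.0000e-02  1.1003e+02] F [ 0.9 -0.4 -0.6] t 0.9333
[-0.5104  0.0054  0.0658] [-0.     0.     0.708] | at [0.3852 0.2857 0.2857] [-1.7998e+02  1.0000e-02  1.1003e+02] F [ 0.9 -0.4 -0.6] t 0.9333
```

Call:
{"op": "move_arm", "data": {
  "series": [
    [-0.4,0.01,0.05,0,0,0.55,85],
    [-0.4,0.01,0.05,0,0,0.55,85],
    [-0.4,0.01,0.05,0,0,0.55,85],
    [-0.4,0.01,0.05,0,0,0.55,85],
    [-0.4,0.01,0.05,0,0,0.55,85],
    [-0.4,0.01,0.05,0,0,0.55,85],
    [-0.4,0.01,0.05,0,0,0.55,85],
    [-0.4,0.01,0.05,0,0,0.55,85],
    [-0.4,0.01,0.05,0,0,0.55,85],
    [-0.4,0.01,0.05,0,0,0.55,85]
  ]
}}

```text
time_s: 1.77
eef_pos: [0.5315, -0.0892, 0.2351]
tcp_rot: [179.9, 0.1, 62.6]
wrist_force: [0.2, -0.4, -0.4]
gripper_width: 0.0849
gripper_force: 0.0
```

```bash
python3 -c "
from h import *
to([.565,-.192,.22],49.2)"
```

```text
[-0.0758  0.077   0.0153] [0.001 0.001 0.156] | at [ 0.5315 -0.0892  0.2351] [1.7994e+02 1.1000e-01 6.2570e+01] F [ 0.2 -0.4 -0.4] t 1.7667
```

Call:
{"op": "move_arm", "data": {
  "series": [
    [-0.076,0.077,0.015,0,0,0.156,85],
    [-0.076,0.077,0.015,0,0,0.156,85],
    [-0.076,0.077,0.015,0,0,0.156,85],
    [-0.076,0.077,0.015,0,0,0.156,85],
    [-0.076,0.077,0.015,0,0,0.156,85],
    [-0.076,0.077,0.015,0,0,0.156,85]
  ]
}}

```text
time_s: 2.27
eef_pos: [0.5643, -0.1866, 0.22]
tcp_rot: [-179.9, -0.0, 49.4]
wrist_force: [-0.7, -0.6, 0.3]
gripper_width: 0.085
gripper_force: 0.0
```

```bash
python3 - <<'E'
from h import *
from station import bot
s=bot.state();to([.565,-.192,.104],49.2,s)
c=bot.capture("wrist");c["s"]=s;pickle.dump(c,open("w1.pkl","wb"))
cv2.imwrite("pics/w1.png",c["frame"][:,:,::-1]);print(c["fx"],c["cx"],c["cy"],c["T_tool_cam"])
E
```

```text
[-0.0037  0.0042  0.116 ] [-0.001 -0.     0.002] | at [ 0.5643 -0.1866  0.22  ] [-1.7989e+02 -1.0000e-02  4.9380e+01] F [-0.7 -0.6  0.3] t 2.2667
292.79148034012377 317.99391512814276 200.3121396416465 [[ 9.12234562e-04 -9.65007151e-01 -2.62221979e-01  6.63558206e-02]
 [ 9.99999572e-01  8.39354929e-04  3.89939330e-04  9.48703454e-04]
 [-1.56196932e-04 -2.62222222e-01  9.65007503e-01 -1.30452093e-01]
 [ 0.00000000e+00  0.00000000e+00  0.00000000e+00  1.00000000e+00]]
```

View pics/w1.png

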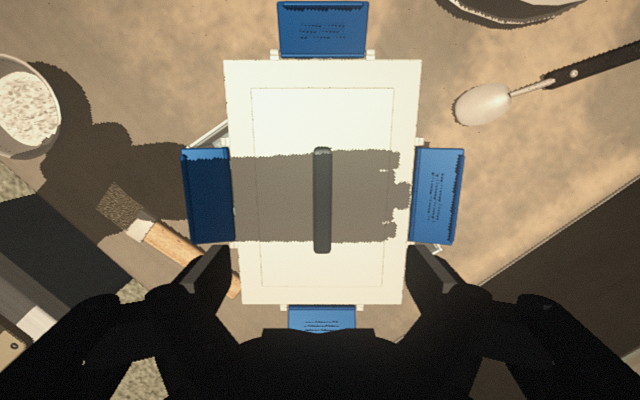

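```bash
cat >> h.py <<'E'
def wcam(c,s):
    T=np.eye(4);T[:3,:3]=Ro.from_euler("xyz",s["tcp_rot"],degrees=True).as_matrix();T[:3,3]=s["eef_pos"]
    M=np.linalg.inv(T@np.array(c["T_tool_cam"]));return dict(c,R=M[:3,:3],t=M[:3,3])
E
python3 - <<'E'
from h import *
c=pickle.load(open("w1.pkl","rb"));c=wcam(c,c["s"])
for z,L in((.117,[(322,148),(322,253)]),(.085,[(224,60),(422,60),(403,304),(242,304)])):
    P=np.array([ray(c,p,z) for p in L]);print(P,P.mean(0))
    for i in range(len(P)-1):
        e=P[i+1]-P[i];print(np.linalg.norm(e),np.degrees(np.arctan2(e[1],e[0])))
E
```

```text
[[ 0.59707356 -0.15456455  0.117     ]
 [ 0.53869792 -0.22325092  0.117     ]] [ 0.56788574 -0.18890773  0.117     ]
0.09014173413806441 -130.36077305452957
[[ 0.58043203 -0.04883561  0.085     ]
 [ 0.70543796 -0.15592231  0.085     ]
 [ 0.55572917 -0.33370497  0.085     ]
 [ 0.4284721  -0.22503741  0.085     ]] [ 0.56751782 -0.19087508  0.085     ]
0.16460268903858882 -40.58511117737653
0.23242073016193096 -130.1003593910097
0.16734096493341064 139.5052722744336
```

```bash
python3 -c "
from h import *
to([.567,-.190,.104],49.5)"
```

```text
[-0.0015  0.0047  0.1162] [-0.001 -0.    -0.001] | at [ 0.5645 -0.186   0.2203] [-1.799e+02 -4.000e-02  4.944e+01] F [-0.2 -0.1 -0.1] t 2.3167
```

Call:
{"op": "move_arm", "data": {
  "series": [
    [-0.001,0.005,0.04,0,0,0,85],
    [-0.001,0.005,0.08,0,0,0,85],
    [-0.001,0.005,0.1,0,0,0,85],
    [-0.001,0.005,0.115,0,0,0,85],
    [-0.001,0.005,0.115,0,0,0,0],
    [-0.001,0.005,0.115,0,0,0,0],
    [-0.001,0.005,0.115,0,0,0,0],
    [-0.001,0.005,0.115,0,0,0,0],
    [-0.001,0.005,0.115,0,0,0,0],
    [-0.001,0.005,0.115,0,0,0,0]
  ]
}}

```text
time_s: 3.15
eef_pos: [0.5677, -0.1909, 0.1069]
tcp_rot: [-179.9, -0.1, 49.4]
wrist_force: [-0.9, 2.1, 4.7]
gripper_width: 0.0148
gripper_force: 58.5
```

```bash
python3 -c "
from h import *
to([.52,.08,.26],82)"
```

```text
[ 0.1747 -0.2128 -0.1527] [-0.    -0.001 -0.38 ] | at [ 0.5677 -0.1909  0.1069] [-1.7995e+02 -7.0000e-02  4.9370e+01] F [-0.9  2.1  4.7] t 3.15
```

Call:
{"op": "move_arm", "data": {
  "series": [
    [0,0,-0.03,0,0,0,0],
    [0,0,-0.07,0,0,0,0],
    [0.03,-0.035,-0.1,0,0,-0.05,0],
    [0.06,-0.07,-0.12,0,0,-0.1,0],
    [0.09,-0.11,-0.15,0,0,-0.17,0],
    [0.115,-0.14,-0.15,0,0,-0.24,0],
    [0.145,-0.18,-0.15,0,0,-0.31,0],
    [0.175,-0.21,-0.15,0,0,-0.38,0],
    [0.175,-0.21,-0.15,0,0,-0.38,0],
    [0.175,-0.21,-0.15,0,0,-0.38,0]
  ]
}}

```text
time_s: 3.98
eef_pos: [0.5201, 0.0902, 0.2551]
tcp_rot: [-179.8, -0.5, 82.8]
wrist_force: [-0.4, 1.3, -5.6]
gripper_width: 0.0146
gripper_force: 60.1
```

```bash
python3 - <<'E'
from h import *
from station import bot
d={}
for n in("scene","top","wrist"):
    d[n+"_s"]=bot.state();d[n]=bot.capture(n)
pickle.dump(d,open("c2.pkl","wb"));to([.5585,-.198,.13],82)
a=cv2.resize(d["top"]["frame"][140:245,330:430],None,fx=4,fy=4,interpolation=cv2.INTER_CUBIC)
b=cv2.resize(d["wrist"]["frame"],(400,250));b=cv2.copyMakeBorder(b,0,170,0,0,cv2.BORDER_CONSTANT)
cv2.imwrite("pics/t2.png",np.hstack([a,b])[:,:,::-1]) if a.shape[0]==b.shape[0] else print(a.shape,b.shape)
E
```

```text
[-0.2684  0.0742  0.1256] [-0.     0.     0.001] | at [0.522  0.0781 0.2554] [-1.7997e+02  4.0000e-02  8.2090e+01] F [ 0.5 -0.4 -6. ] t 4.1333
```

View pics/t2.png

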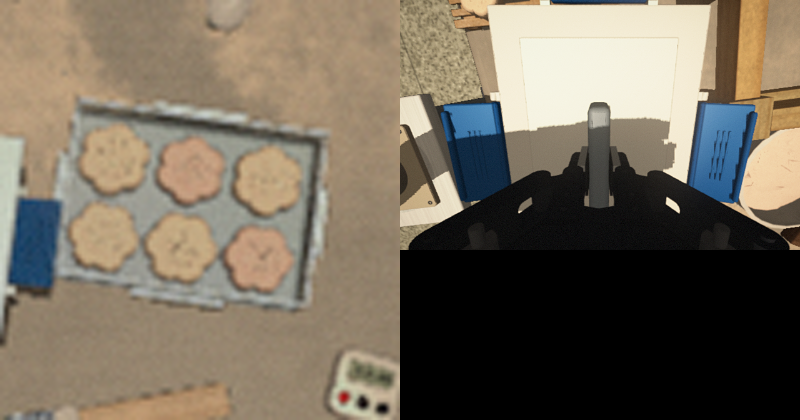

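```bash
python3 - <<'E'
from h import *
d=pickle.load(open("c2.pkl","rb"))
P=np.array([ray(d["top"],(u/4-.375+330,v/4-.375+140),.07) for u,v in [(80,100),(327,132),(305,307),(58,278)]]);print(P,P.mean(0))
for i in range(4):
    e=P[(i+1)%4]-P[i];print(np.linalg.norm(e),np.degrees(np.arctan2(e[1],e[0])))
s=d["wrist_s"];c=wcam(d["wrist"],s);R=Ro.from_euler("xyz",s["tcp_rot"],degrees=True)
f=lambda p,dz:R.inv().apply(ray(c,p,s["eef_pos"][2]+dz)-s["eef_pos"])
print("handle end",f((320,163),.0101),"lid far edge",f((320,9),-.022),f((146,9),-.022),f((498,9),-.022))
g=d["wrist"]["frame"].astype(int)
print(g[0:24,270].tolist());print(g[155:180,320,0])
# box top enlarged for close look + scene crop
a=cv2.resize(d["top"]["frame"][158:222,340:416],None,fx=10,fy=9,interpolation=cv2.INTER_CUBIC)
cv2.imwrite("pics/t3.png",a[:,:,::-1])
E
```

```text
[[ 0.64949985 -0.09924498  0.07      ]
 [ 0.62065411 -0.31930199  0.07      ]
 [ 0.4642395  -0.29656075  0.07      ]
 [ 0.48987872 -0.07868704  0.07      ]] [ 0.55606804 -0.19844869  0.07      ]
0.22193954657962045 -97.46792515241265
0.1580591428136526 171.72768746354393
0.21937712899344936 83.28834427130286
0.16093953533369296 -7.338845280786005
handle end [ 0.04901297  0.00175585 -0.01007362] lid far edge [0.11523805 0.00177983 0.02206492] [ 0.11520398 -0.07804515  0.02216185] [0.11527284 0.08331052 0.02196593]
[[23, 56, 89], [19, 55, 86], [23, 49, 84], [22, 43, 69], [11, 27, 45], [39, 36, 42], [68, 53, 36], [124, 109, 88], [227, 210, 180], [233, 218, 189], [242, 232, 208], [242, 235, 211], [241, 233, 208], [240, 233, 207], [240, 234, 208], [242, 234, 209], [242, 235, 213], [241, 233, 207], [242, 234, 209], [241, 234, 209], [242, 234, 209], [241, 232, 208], [242, 234, 210], [243, 235, 212]]
[246 245 245 246 246 246 251 253 130  87  93  97  94  92  92 100 114 122
 137 148 149 157 163 168 178]
```

View pics/t3.png

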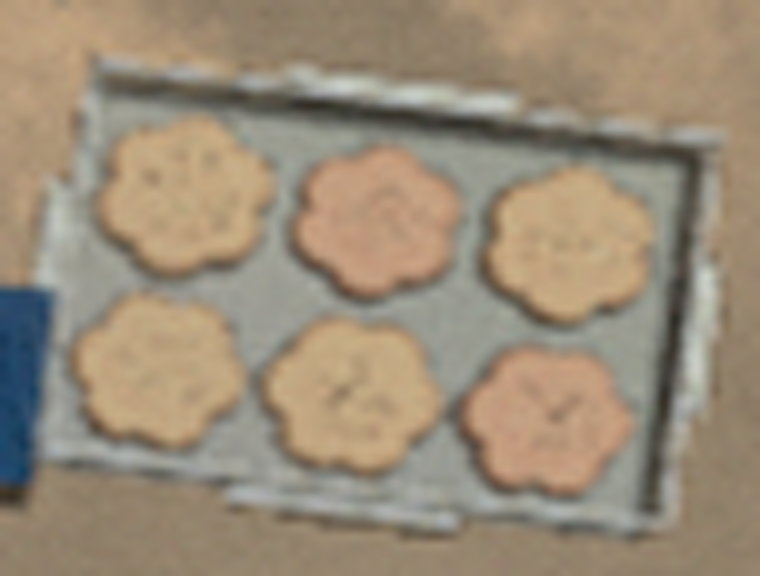

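```bash
python3 -c "
from h import *
to([.559,-.198,.125],82.3)"
```

```text
[-0.2683  0.0747  0.1306] [-0.     0.    -0.002] | at [0.522  0.0781 0.2554] [-1.7997e+02  4.0000e-02  8.2090e+01] F [ 0.5 -0.4 -6. ] t 4.1333
```

Call:
{"op": "move_arm", "data": {
  "series": [
    [-0.04,0.01,0,0,0,0,0],
    [-0.08,0.02,0.01,0,0,0,0],
    [-0.12,0.035,0.02,0,0,0,0],
    [-0.16,0.045,0.03,0,0,0,0],
    [-0.2,0.055,0.04,0,0,0,0],
    [-0.235,0.065,0.05,0,0,0,0],
    [-0.268,0.075,0.07,0,0,-0.002,0],
    [-0.268,0.075,0.105,0,0,-0.002,0],
    [-0.268,0.075,0.13,0,0,-0.002,0],
    [-0.268,0.075,0.13,0,0,-0.002,0]
  ]
}}

```text
time_s: 4.97
eef_pos: [0.5544, -0.1993, 0.1203]
tcp_rot: [-179.4, -0.1, 81.9]
wrist_force: [-1.3, 1.6, -5.2]
gripper_width: 0.0147
gripper_force: 60.1
```

```bash
python3 -c "
from h import *
from station import bot
bot.capture('wrist')
bot.capture('top')
s=bot.state()
to([.559,-.198,.11],82.3,s);c=bot.capture('scene');pickle.dump(c,open('s3.pkl','wb'))
cv2.imwrite('pics/s3.png',cv2.resize(c['frame'][165:265,320:450],None,fx=6,fy=6,interpolation=cv2.INTER_CUBIC)[:,:,::-1])
"
```

```text
[0.0013 0.0005 0.0151] [-0.002  0.    -0.003] | at [ 0.5583 -0.1993  0.1251] [-1.7986e+02  2.0000e-02  8.2050e+01] F [ 1.  -0.7 -4.8] t 5.0667
```

View pics/s3.png

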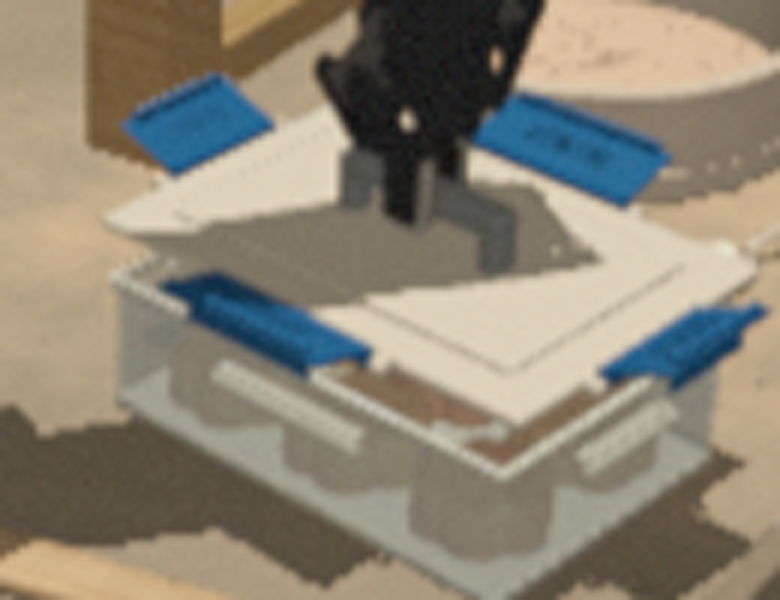

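```bash
python3 - <<'E'
from h import *
c=pickle.load(open("s3.pkl","rb"));S=lambda u,v:(u/6-.42+320,v/6-.42+165)
t=np.radians(82.3);ly=np.array([np.cos(t),np.sin(t)]);lx=np.array([ly[1],-ly[0]])
for n,l,b,e in(("front",(517,420),(503,472),(-6,-6)),("left",(105,220),(112,278),(-6,6))):
    L=ray(c,S(*l),.1032)[:2];B=ray(c,S(*b),.07)[:2];D=(L-B)*1e3
    print(n,L,B,"lid-box x,y mm",D@lx,D@ly,"ideal",e)
B=np.array([ray(c,S(*b),.07)[:2] for b in((112,278),(503,472))]);e=B[0]-B[1];print(np.degrees(np.arctan2(e[1],e[0])))
L=np.array([ray(c,S(*b),.1032)[:2] for b in((105,220),(517,420),(758,270))]);e=L[0]-L[1];print(np.degrees(np.arctan2(e[1],e[0])),np.hypot(*e),(L[0]+L[2])/2)
E
```

```text
front [ 0.45806064 -0.30538427] [ 0.46620781 -0.29658056] lid-box x,y mm -6.894132636727351 -9.815941403576463 ideal (-6, -6)
left [ 0.48820866 -0.07749776] [ 0.49367408 -0.07689771] lid-box x,y mm -5.33573673628021 -1.3269250895580202 ideal (-6, 6)
82.8734664809869
82.46387376526337 0.22987206290984977 [ 0.55420557 -0.20374205]
```

Call:
{"op": "move_arm", "data": {
  "series": [
    [0.003,0,0.008,0,0,-0.004,0],
    [0.003,0,0.014,0,0,-0.004,0],
    [0.003,0,0.018,0,0,-0.004,0],
    [0.003,0,0.02,0,0,-0.004,0],
    [0.003,0,0.022,0,0,-0.004,0],
    [0.003,0,0.022,0,0,-0.004,0]
  ]
}}

```text
time_s: 5.62
eef_pos: [0.5594, -0.1948, 0.1034]
tcp_rot: [-179.9, -0.0, 82.5]
wrist_force: [-1.0, 0.9, -5.9]
gripper_width: 0.0148
gripper_force: 60.1
```

Call:
{"op": "move_arm", "data": {
  "series": [
    [0,0,0.002,0,0,0,0],
    [0,0,0.004,0,0,0,0],
    [0,0,0.005,0,0,0,0],
    [0,0,0.006,0,0,0,0],
    [0,0,0.006,0,0,0,0]
  ]
}}

```text
time_s: 6.03
eef_pos: [0.5594, -0.1952, 0.098]
tcp_rot: [-180.0, -0.0, 82.5]
wrist_force: [-4.0, 0.4, 1.6]
gripper_width: 0.0149
gripper_force: 61.0
```

Call:
{"op": "move_arm", "data": {
  "series": [
    [0,0,0.001,0,0,0,0],
    [0,0,0.001,0,0,0,0],
    [0,0,0.0,0,0,0,50],
    [0,0,0,0,0,0,50],
    [0,0,0,0,0,0,50],
    [0,0,0,0,0,0,50],
    [0,0,-0.03,0,0,0,50],
    [0,0,-0.07,0,0,0,50],
    [0,0,-0.1,0,0,0,30],
    [0,0,-0.1,0,0,0,0]
  ]
}}

```text
time_s: 6.87
eef_pos: [0.5639, -0.1972, 0.2037]
tcp_rot: [179.3, 0.2, 82.5]
wrist_force: [-0.0, -0.7, 0.2]
gripper_width: 0.0267
gripper_force: 0.0
```

```bash
python3 - <<'E'
from h import *
from station import bot
bot.capture("top");s=bot.state();to([.559,-.196,.2],82.5,s)
w=bot.capture("wrist");c=bot.capture("scene");pickle.dump((w,s,c),open("c4.pkl","wb"))
a=cv2.resize(c["frame"][165:265,320:445],(500,400),interpolation=cv2.INTER_CUBIC)
b=cv2.resize(w["frame"][:,:],None,fx=.46,fy=.46)
b=cv2.copyMakeBorder(b,0,400-b.shape[0],0,0,cv2.BORDER_CONSTANT)
cv2.imwrite("pics/c4.png",np.hstack([a,b])[:,:,::-1])
E
```

```text
[-0.0003 -0.0035  0.001 ] [0.005 0.001 0.   ] | at [ 0.5625 -0.1962  0.201 ] [1.7955e+02 9.0000e-02 8.2540e+01] F [ 0.6 -0.4 -0.8] t 6.9167
```

View pics/c4.png

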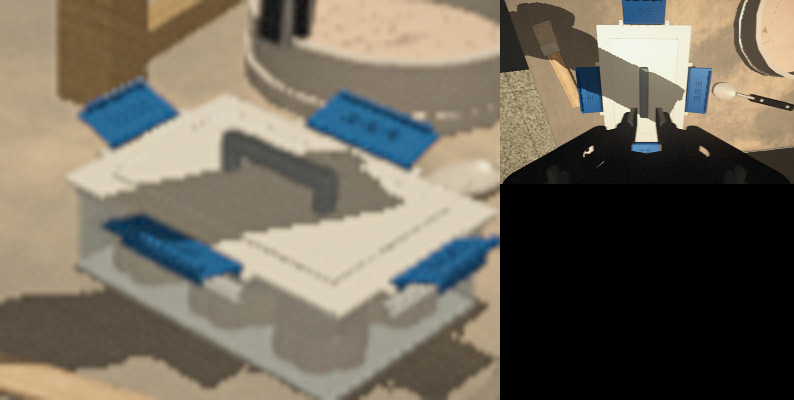

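```bash
cat >> h.py <<'E'
C=np.array([.5594,-.1952]);t=np.radians(82.5);LY=np.array([np.cos(t),np.sin(t)]);LX=np.array([LY[1],-LY[0]])
def lp(x,y,z): return np.r_[C+LX*x+LY*y,z]
def rel():
    from station import bot
    s=bot.state();d=s["eef_pos"][:2]-C;print("lid frame x,y",np.round([d@LX,d@LY],4),"z",s["eef_pos"][2].round(4),"yaw",s["tcp_rot"].round(2),"F in lid x,y,z",np.round([s["wrist_force"][:2]@LX,s["wrist_force"][:2]@LY,s["wrist_force"][2]],1),s["time_s"])
E
python3 -c "
from h import *
to(lp(-.128,0,.15),82.5);rel()"
```

```text
[-0.0005 -0.1286  0.0474] [ 0.    -0.     0.001] | at [ 0.5601 -0.1946  0.1975] [ 1.7998e+02 -2.0000e-02  8.2550e+01] F [-0.5 -0.5 -0.8] t 7.0167
lid frame x,y [0.0006 0.0006] z 0.1975 yaw [ 1.7998e+02 -2.0000e-02  8.2550e+01] F in lid x,y,z [-0.4 -0.5 -0.8] 7.0167
```

Call:
{"op": "move_arm", "data": {
  "series": [
    [0,-0.04,0,0,0,0,0],
    [0,-0.08,0.02,0,0,0,0],
    [0,-0.115,0.04,0,0,0,0],
    [0,-0.128,0.047,0,0,0,0],
    [0,-0.128,0.047,0,0,0,0],
    [0,-0.128,0.047,0,0,0,0]
  ]
}}

```text
time_s: 7.52
eef_pos: [0.4322, -0.178, 0.1495]
tcp_rot: [-179.9, -0.0, 82.5]
wrist_force: [0.7, -0.3, -0.1]
gripper_width: -0.0
gripper_force: 0.0
```

```bash
python3 -c "
from h import *
rel();to(lp(-.128,0,.066),82.5)"
```

```text
lid frame x,y [-0.1284  0.0004] z 0.1495 yaw [-1.7985e+02 -3.0000e-02  8.2480e+01] F in lid x,y,z [ 0.7 -0.2 -0.1] 7.5167
[-0.0004  0.0006  0.0835] [-0.002 -0.    -0.   ] | at [ 0.4322 -0.178   0.1495] [-1.7985e+02 -3.0000e-02  8.2480e+01] F [ 0.7 -0.3 -0.1] t 7.5167
```

Call:
{"op": "move_arm", "data": {
  "series": [
    [0,0,0.03,0,0,0,0],
    [0,0,0.055,0,0,0,0],
    [0,0,0.075,0,0,0,0],
    [0,0,0.083,0,0,0,0],
    [0,0.003,0.086,0,0,0,0],
    [0,0.006,0.09,0,0,0,0],
    [0,0.009,0.092,0,0,0,0],
    [0,0.012,0.092,0,0,0,0],
    [0,0.012,0.092,0,0,0,0]
  ]
}}

```text
time_s: 8.27
eef_pos: [0.4462, -0.1801, 0.0592]
tcp_rot: [179.9, 0.0, 82.6]
wrist_force: [-0.1, -0.4, 0.2]
gripper_width: -0.0
gripper_force: 0.0
```

Call:
{"op": "move_arm", "data": {
  "series": [
    [0,0.002,0.001,0,0,0,0],
    [0,0.004,0.001,0,0,0,0],
    [0,0.006,0.001,0,0,0,0],
    [0,0.006,0.001,0,0,0,0]
  ]
}}

```text
time_s: 8.6
eef_pos: [0.4483, -0.1804, 0.0575]
tcp_rot: [-179.7, -0.1, 82.5]
wrist_force: [-6.2, -0.5, 2.3]
gripper_width: 0.0001
gripper_force: 3.1
```

```bash
python3 -c "
from h import *
rel()"
```

```text
lid frame x,y [-0.1121  0.0002] z 0.0575 yaw [-1.7974e+02 -5.0000e-02  8.2470e+01] F in lid x,y,z [-6.  -1.3  2.3] 8.6
```

Call:
{"op": "move_arm", "data": {
  "series": [
    [0,0.001,0,0,0,0,0],
    [0,0.002,0,0,0,0,0],
    [0,0.003,0,0,0,0,0],
    [0,0.003,0,0,0,0,0]
  ]
}}

```text
time_s: 8.93
eef_pos: [0.4515, -0.1799, 0.0572]
tcp_rot: [-179.7, -0.1, 82.5]
wrist_force: [-5.4, 0.8, -1.4]
gripper_width: -0.0001
gripper_force: 2.6
```

```bash
python3 -c "
from h import *
rel()"
```

```text
lid frame x,y [-0.109   0.0011] z 0.0572 yaw [-1.7972e+02 -1.1000e-01  8.2520e+01] F in lid x,y,z [-5.4  0.1 -1.4] 8.9333
```

Call:
{"op": "move_arm", "data": {
  "series": [
    [0,-0.01,0,0,0,0,0],
    [0,-0.025,0,0,0,0,0],
    [0,-0.025,-0.04,0,0,0,0],
    [0,-0.025,-0.08,0,0,0,0],
    [0,0.015,-0.12,0,0,0,0],
    [0,0.055,-0.12,0,0,0,0],
    [0,0.095,-0.13,0,0,0,0],
    [0,0.13,-0.13,0,0,0,0]
  ]
}}

```text
time_s: 9.6
eef_pos: [0.5839, -0.1978, 0.191]
tcp_rot: [179.6, 0.0, 82.6]
wrist_force: [1.5, -1.1, -0.1]
gripper_width: -0.0
gripper_force: 0.0
```

```bash
cat >> h.py <<'E'
def clips(c):
    "fit lid shift and the angle of the clips that the scene camera sees to the blue mask"
    hsv=cv2.cvtColor(c["frame"],cv2.COLOR_RGB2HSV)
    m=cv2.inRange(hsv,(95,110,20),(125,255,255));m=cv2.bitwise_and(m,cv2.rectangle(np.zeros_like(m),(325,160),(460,270),255,-1))
    up=lambda r,o,th:(o*np.cos(th)+r*np.sin(th),-r*np.cos(th)+o*np.sin(th))
    cs=[("long_a",LX,LY,.0885,.045),("long_b",-LX,LY,.0885,.045),("end_a",LY,LX,.1225,.035),("end_b",-LY,LX,.1225,.035)]
    for n,u,v,a,w in cs:
        best=[]
        for th in np.arange(0,2.3,.05):
            X=[]
            for r,o in((-.002,.007),(.037,.007),(.032,.012),(.037,.012),(.037,.0)):
                q,h=up(r,o,th)
                for k in(-w,w): X.append(np.r_[C+u*(a+q)+v*k,.073+h])
            p=cv2.convexHull(np.round(proj(c,np.array(X))*16).astype(np.int32))
            z=np.zeros_like(m);cv2.fillConvexPoly(z,p,255,shift=4)
            box=cv2.dilate(z,np.ones((3,3)));A=(z>0).sum();i=((z>0)&(m>0)).sum()
            X=np.array(X);near=np.zeros_like(m);cc=proj(c,[np.r_[C+u*(a+.02)+v*k,.073+h] for k in(-w,w) for h in(-.037,.03)]).mean(0)
            cv2.circle(near,tuple(int(e) for e in cc),22,255,-1)
            best.append((i/(A+((m>0)&(near>0)&(z==0)).sum()),round(th,2)))
        best.sort(reverse=True);print(n,[(round(b[0],2),b[1]) for b in best[:3]])
    return m
E
python3 -c "
from h import *
from station import bot
rel()
c=bot.capture('scene');pickle.dump(c,open('s5.pkl','wb'));clips(c)
print('before');clips(pickle.load(open('c4.pkl','rb'))[2])"
```

```text
lid frame x,y [0.0246 0.0006] z 0.191 yaw [1.7963e+02 4.0000e-02 8.2580e+01] F in lid x,y,z [ 1.6 -0.9 -0.1] 9.6
long_a [(np.float64(0.83), np.float64(1.65)), (np.float64(0.82), np.float64(1.6)), (np.float64(0.81), np.float64(1.75))]
long_b [(np.float64(0.71), np.float64(0.05)), (np.float64(0.71), np.float64(0.0)), (np.float64(0.71), np.float64(0.5))]
end_a [(np.float64(0.77), np.float64(1.6)), (np.float64(0.75), np.float64(1.55)), (np.float64(0.75), np.float64(1.65))]
end_b [(np.float64(0.59), np.float64(2.0)), (np.float64(0.57), np.float64(1.95)), (np.float64(0.57), np.float64(2.05))]
before
long_a [(np.float64(0.84), np.float64(1.65)), (np.float64(0.84), np.float64(1.6)), (np.float64(0.82), np.float64(1.7))]
long_b [(np.float64(0.71), np.float64(1.85)), (np.float64(0.7), np.float64(1.8)), (np.float64(0.69), np.float64(1.9))]
end_a [(np.float64(0.75), np.float64(1.55)), (np.float64(0.75), np.float64(1.6)), (np.float64(0.73), np.float64(1.65))]
end_b [(np.float64(0.58), np.float64(1.95)), (np.float64(0.58), np.float64(2.0)), (np.float64(0.58), np.float64(1.9))]
```

```bash
python3 - <<'E'
from h import *
c=pickle.load(open("s5.pkl","rb"));m=clips(c)
for th in(0,.1,.2,.3,.4):
    pts=[]
    for k in(-.045,.045):
        for r,o in((.037,.012),(.0,.007)):
            q=o*np.cos(th)+r*np.sin(th);h=-r*np.cos(th)+o*np.sin(th)
            pts.append(np.r_[C-LX*(.0885+q)+LY*k,.073+h])
    print(th,proj(c,pts).round(1).tolist())
n,l,st,_=cv2.connectedComponentsWithStats(m)
for i in range(1,n):
    if st[i][4]>30:
        P=cv2.findContours((l==i).astype(np.uint8),0,1)[0][0];print(st[i],cv2.approxPolyDP(P,1.5,True)[:,0].tolist())
E
```

```text
long_a [(np.float64(0.83), np.float64(1.65)), (np.float64(0.82), np.float64(1.6)), (np.float64(0.81), np.float64(1.75))]
long_b [(np.float64(0.71), np.float64(0.05)), (np.float64(0.71), np.float64(0.0)), (np.float64(0.71), np.float64(0.5))]
end_a [(np.float64(0.77), np.float64(1.6)), (np.float64(0.75), np.float64(1.55)), (np.float64(0.75), np.float64(1.65))]
end_b [(np.float64(0.59), np.float64(2.0)), (np.float64(0.57), np.float64(1.95)), (np.float64(0.57), np.float64(2.05))]
0 [[376.0, 247.0], [377.7, 234.1], [350.1, 233.2], [351.5, 220.7]]
0.1 [[375.0, 247.2], [377.7, 233.8], [349.2, 233.3], [351.5, 220.5]]
0.2 [[374.2, 247.2], [377.8, 233.6], [348.3, 233.3], [351.5, 220.2]]
0.3 [[373.3, 247.1], [377.8, 233.3], [347.4, 233.1], [351.6, 220.0]]
0.4 [[372.5, 246.8], [377.9, 233.1], [346.6, 232.9], [351.6, 219.7]]
[341 185  23  16 203] [[363, 193], [355, 185], [342, 191], [341, 194], [349, 200]]
[397 188  32  19 302] [[397, 195], [421, 206], [428, 199], [426, 196], [406, 188]]
[353 220  27  25 377] [[354, 220], [353, 232], [365, 240], [377, 244], [379, 232]]
[419 225  26  13 157] [[444, 225], [434, 225], [419, 235], [429, 235], [430, 237]]
```

```bash
python3 - <<'E'
from h import *
a=pickle.load(open("c4.pkl","rb"))[2];b=pickle.load(open("s5.pkl","rb"))
A=cv2.cvtColor(a["frame"],6).astype(np.float32) if 0 else cv2.cvtColor(a["frame"],cv2.COLOR_RGB2GRAY).astype(np.float32);B=cv2.cvtColor(b["frame"],cv2.COLOR_RGB2GRAY).astype(np.float32)
for n,(u0,u1,v0,v1) in dict(table=(250,320,200,260),endA=(335,366,180,203),longA=(394,432,184,210),endB=(415,447,222,242),base=(390,440,235,268)).items():
    print(n,cv2.phaseCorrelate(A[v0:v1,u0:u1].copy(),B[v0:v1,u0:u1].copy()))
p=lambda d:(proj(a,lp(0+d[0],d[1],.073))-proj(a,lp(0,0,.073)))[0]
print("1cm x",p((.01,0)),"1cm y",p((0,.01)))
E
```

```text
table ((-0.17189195055091488, -0.3451620033728027), 0.8357211417622037)
endA ((-0.15936950253743376, -0.33716179597989715), 0.9508230127394199)
longA ((-0.12249327732780912, 0.2888037135090755), 0.913835092164852)
endB ((-0.053362912685351205, -0.007774899324138218), 1.0636085405945779)
base ((-0.16241799178040495, -0.08730737329227622), 0.9758292240566677)
1cm x [ 2.36744373 -1.38298231] 1cm y [-2.88903591 -1.33483218]
```

```bash
python3 -c "
from h import *
rel();to(lp(.128,0,.15),82.5)"
```

```text
lid frame x,y [0.0346 0.0016] z 0.1905 yaw [179.01   0.18  82.85] F in lid x,y,z [11.6 -0.7  1.1] 9.65
[-0.0021  0.0926  0.0422] [0.012 0.002 0.004] | at [ 0.594  -0.1981  0.1905] [179.01   0.18  82.85] F [11.4 -2.2  1.1] t 9.65
```

Call:
{"op": "move_arm", "data": {
  "series": [
    [0,0.03,0,0,0,0,0],
    [0,0.06,0.01,0,0,0,0],
    [0,0.085,0.03,0,0,0,0],
    [0,0.1,0.04,0,0,0,0],
    [0,0.1,0.042,0,0,0,0],
    [0,0.1,0.042,0,0,0,0],
    [0,0.1,0.042,0,0,0,0]
  ]
}}

```text
time_s: 10.23
eef_pos: [0.6786, -0.2109, 0.1459]
tcp_rot: [-180.0, 0.0, 82.5]
wrist_force: [-0.4, 0.3, -0.3]
gripper_width: 0.0001
gripper_force: 0.0
```

```bash
python3 -c "
from h import *
rel();to(lp(.128,0,.066),82.5)"
```

```text
lid frame x,y [ 0.1202 -0.    ] z 0.1459 yaw [-1.7998e+02  2.0000e-02  8.2490e+01] F in lid x,y,z [-0.4  0.3 -0.3] 10.2333
[0.0001 0.0078 0.0799] [-0.  0. -0.] | at [ 0.6786 -0.2109  0.1459] [-1.7998e+02  2.0000e-02  8.2490e+01] F [-0.4  0.3 -0.3] t 10.2333
```

Now out to 128 mm, down, and inward to 114 mm.

Call:
{"op": "move_arm", "data": {
  "series": [
    [0,0.008,0.02,0,0,0,0],
    [0,0.008,0.05,0,0,0,0],
    [0,0.008,0.07,0,0,0,0],
    [0,0.008,0.08,0,0,0,0],
    [0,0.005,0.084,0,0,0,0],
    [0,0.002,0.087,0,0,0,0],
    [0,-0.002,0.089,0,0,0,0],
    [0,-0.006,0.089,0,0,0,0],
    [0,-0.008,0.089,0,0,0,0],
    [0,-0.01,0.089,0,0,0,0]
  ]
}}

```text
time_s: 11.07
eef_pos: [0.6711, -0.2097, 0.0578]
tcp_rot: [179.7, 0.0, 82.5]
wrist_force: [9.3, -1.4, -3.7]
gripper_width: -0.0002
gripper_force: 3.4
```

```bash
python3 -c "
from h import *
rel()"
```

```text
lid frame x,y [0.1127 0.0003] z 0.0578 yaw [1.7972e+02 4.0000e-02 8.2520e+01] F in lid x,y,z [ 9.4 -0.2 -3.7] 11.0667
```

Call:
{"op": "move_arm", "data": {
  "series": [
    [0,-0.001,0,0,0,0,0],
    [0,-0.002,0,0,0,0,0],
    [0,-0.003,0,0,0,0,0],
    [0,-0.003,0,0,0,0,0]
  ]
}}

```text
time_s: 11.4
eef_pos: [0.6708, -0.2096, 0.0583]
tcp_rot: [179.4, 0.1, 82.6]
wrist_force: [9.8, -2.2, -2.9]
gripper_width: 0.0
gripper_force: 4.2
```

```bash
python3 -c "
from h import *
rel()"
```

```text
lid frame x,y [0.1123 0.0003] z 0.0583 yaw [1.7943e+02 9.0000e-02 8.2560e+01] F in lid x,y,z [10.  -0.9 -2.9] 11.4
```

Call:
{"op": "move_arm", "data": {
  "series": [
    [0,0.01,0,0,0,0,0],
    [0,0.02,0,0,0,0,0],
    [0,0.02,-0.04,0,0,0,0],
    [0,0.02,-0.08,0,0,0,0],
    [0,-0.01,-0.12,0,0,0,0],
    [0,-0.05,-0.13,0,0,0,0],
    [0,-0.09,-0.13,0,0,0,0],
    [0,-0.115,-0.13,0,0,0,0],
    [0,-0.115,-0.13,0,0,0,0],
    [0,-0.115,-0.13,0,0,0,0]
  ]
}}

```text
time_s: 12.23
eef_pos: [0.5501, -0.1938, 0.1875]
tcp_rot: [-179.9, -0.1, 82.4]
wrist_force: [0.5, 0.6, 0.5]
gripper_width: 0.0
gripper_force: 0.0
```

```bash
cat >> h.py <<'E'
def blobs(m):
    n,l,st,_=cv2.connectedComponentsWithStats(m)
    for i in range(1,n):
        if st[i][4]>8:
            P=cv2.findContours((l==i).astype(np.uint8),0,1)[0][0];print(st[i],cv2.approxPolyDP(P,1.5,True)[:,0].tolist())
def shift(a,b):
    A,B=[cv2.cvtColor(x["frame"],cv2.COLOR_RGB2GRAY).astype(np.float32) for x in(a,b)]
    for n,(u0,u1,v0,v1) in dict(table=(250,320,200,260),base=(390,440,238,268)).items():
        print(n,cv2.phaseCorrelate(A[v0:v1,u0:u1].copy(),B[v0:v1,u0:u1].copy())[0])
E
python3 -c "
from h import *
from station import bot
rel()
c=bot.capture('scene');k=bot.capture('top');pickle.dump((c,k),open('s6.pkl','wb'));blobs(clips(c));shift(pickle.load(open('c4.pkl','rb'))[2],c)
hsv=cv2.cvtColor(k['frame'],cv2.COLOR_RGB2HSV);m=cv2.inRange(hsv,(95,110,20),(125,255,255));m[:,:330]=0;m[:,435:]=0;m[:140]=0;m[245:]=0;print('top');blobs(m)
"
```

```text
lid frame x,y [-0.0094  0.0002] z 0.1875 yaw [-1.7992e+02 -7.0000e-02  8.2430e+01] F in lid x,y,z [0.4 0.7 0.5] 12.2333
long_a [(np.float64(0.2), np.float64(0.85)), (np.float64(0.2), np.float64(0.95)), (np.float64(0.19), np.float64(0.9))]
long_b [(np.float64(0.75), np.float64(0.05)), (np.float64(0.75), np.float64(0.0)), (np.float64(0.75), np.float64(0.1))]
end_a [(np.float64(0.78), np.float64(1.6)), (np.float64(0.78), np.float64(1.55)), (np.float64(0.76), np.float64(1.65))]
end_b [(np.float64(0.59), np.float64(2.0)), (np.float64(0.57), np.float64(1.95)), (np.float64(0.57), np.float64(2.05))]
[340 186  24  15 204] [[363, 193], [353, 186], [342, 191], [340, 194], [349, 200]]
[397 196  25  11  35] [[397, 196], [421, 206]]
[353 220  26  26 373] [[354, 220], [353, 233], [377, 245], [378, 232]]
[418 225  26  13 162] [[443, 225], [433, 225], [418, 235], [428, 235], [430, 237]]
table (0.011986517412353237, -0.3504605417283919)
base (-0.23132069223560592, 0.14349422651994637)
top
[369 161  13   5  50] [[369, 164], [379, 165], [381, 162], [370, 161]]
[334 175  10  20 133] [[337, 175], [334, 193], [342, 194], [343, 181], [342, 183]]
[411 186  12  19 195] [[413, 186], [411, 204], [420, 204], [422, 186]]
```

```bash
python3 - <<'E'
from h import *
c,k=pickle.load(open("s6.pkl","rb"))
print("lid edge",proj(k,[np.r_[C+LX*.084+LY*y,.076] for y in(-.01,.03)]).round(1).tolist())
for th in(0,.1,.2,.3):
    q=[(o*np.cos(th)+r*np.sin(th),-r*np.cos(th)+o*np.sin(th)) for r,o in((.032,.012),(.037,.012),(0,.007))]
    print(th,[proj(k,[np.r_[C+LX*(.0885+a)+LY*y,.073+h] for y in(-.01,.03)]).round(1).tolist() for a,h in q])
m=k["frame"][155:172];print(m[:,373].tolist());print(m[:,378].tolist())
E
```

```text
lid edge [[382.6, 166.6], [371.4, 165.1]]
0 [[[381.8, 163.9], [370.9, 162.4]], [[381.7, 164.1], [370.8, 162.7]], [[382.8, 163.6], [371.7, 162.1]]]
0.1 [[[382.0, 163.0], [371.1, 161.5]], [[381.8, 163.1], [370.9, 161.7]], [[382.9, 163.6], [371.7, 162.1]]]
0.2 [[[382.1, 162.1], [371.2, 160.6]], [[382.0, 162.1], [371.1, 160.6]], [[382.9, 163.5], [371.7, 162.1]]]
0.3 [[[382.3, 161.2], [371.4, 159.8]], [[382.2, 161.1], [371.3, 159.6]], [[382.9, 163.6], [371.8, 162.1]]]
[[142, 124, 104], [145, 126, 105], [140, 125, 101], [141, 122, 101], [146, 125, 103], [120, 119, 118], [58, 89, 118], [20, 50, 75], [43, 74, 102], [50, 92, 127], [47, 69, 92], [143, 147, 130], [198, 203, 181], [191, 198, 173], [195, 200, 180], [193, 200, 176], [188, 194, 173]]
[[143, 127, 104], [144, 126, 103], [139, 120, 102], [137, 122, 102], [138, 122, 100], [129, 113, 93], [93, 105, 118], [54, 92, 121], [34, 67, 98], [47, 89, 119], [32, 74, 113], [104, 111, 119], [136, 137, 121], [108, 109, 90], [123, 108, 88], [141, 120, 95], [116, 103, 81]]
```

```bash
python3 -c "
from h import *
rel();to(lp(.133,0,.15),82.5)"
```

```text
lid frame x,y [-0.0065  0.0004] z 0.1871 yaw [ 1.7994e+02 -1.0000e-02  8.2540e+01] F in lid x,y,z [0.  0.6 0.2] 12.3333
[-0.0005  0.1394  0.0372] [ 0.001 -0.     0.   ] | at [ 0.553  -0.194   0.1871] [ 1.7994e+02 -1.0000e-02  8.2540e+01] F [0.1 0.6 0.2] t 12.3333
```

Call:
{"op": "move_arm", "data": {
  "series": [
    [0,0.04,0,0,0,0,0],
    [0,0.08,0.01,0,0,0,0],
    [0,0.12,0.02,0,0,0,0],
    [0,0.139,0.035,0,0,0,0],
    [0,0.139,0.06,0,0,0,0],
    [0,0.139,0.09,0,0,0,0],
    [0,0.139,0.12,0,0,0,0],
    [0,0.139,0.14,0,0,0,0],
    [0,0.139,0.14,0,0,0,0],
    [0,0.139,0.14,0,0,0,0]
  ]
}}

```text
time_s: 13.17
eef_pos: [0.69, -0.2118, 0.0449]
tcp_rot: [-179.9, -0.0, 82.6]
wrist_force: [0.4, -0.0, 0.8]
gripper_width: -0.0001
gripper_force: 0.0
```

```bash
python3 -c "
from h import *
rel();to(lp(.115,0,.046),82.5)"
```

```text
lid frame x,y [0.1317 0.0006] z 0.0449 yaw [-1.7985e+02 -1.0000e-02  8.2560e+01] F in lid x,y,z [0.4 0.  0.8] 13.1667
[-0.0006 -0.0167 -0.0011] [-0.002 -0.     0.001] | at [ 0.69   -0.2118  0.0449] [-1.7985e+02 -1.0000e-02  8.2560e+01] F [ 0.4 -0.   0.8] t 13.1667
```

Call:
{"op": "move_arm", "data": {
  "series": [
    [0,-0.004,0,0,0,0,0],
    [0,-0.008,0,0,0,0,0],
    [0,-0.011,0,0,0,0,0],
    [0,-0.013,0,0,0,0,0],
    [0,-0.015,0,0,0,0,0],
    [0,-0.017,0,0,0,0,0],
    [0,-0.017,0,0,0,0,0]
  ]
}}

```text
time_s: 13.75
eef_pos: [0.6762, -0.2103, 0.0482]
tcp_rot: [179.6, 0.1, 82.5]
wrist_force: [5.7, -1.2, -1.8]
gripper_width: 0.0001
gripper_force: 2.2
```

```bash
python3 -c "
from h import *
rel()"
```

```text
lid frame x,y [0.1178 0.0003] z 0.0482 yaw [1.796e+02 6.000e-02 8.254e+01] F in lid x,y,z [ 5.8 -0.4 -1.8] 13.75
```

Call:
{"op": "move_arm", "data": {
  "series": [
    [0,-0.001,0.002,0,0,0,0],
    [0,-0.002,0.002,0,0,0,0],
    [0,-0.003,0.002,0,0,0,0],
    [0,-0.004,0.002,0,0,0,0],
    [0,-0.004,0.002,0,0,0,0]
  ]
}}

```text
time_s: 14.17
eef_pos: [0.6729, -0.2099, 0.0464]
tcp_rot: [179.6, 0.1, 82.6]
wrist_force: [6.8, -1.0, 1.7]
gripper_width: 0.0002
gripper_force: 3.0
```

```bash
python3 -c "
from h import *
rel()"
```

```text
lid frame x,y [0.1144 0.0003] z 0.0464 yaw [1.7955e+02 6.0000e-02 8.2550e+01] F in lid x,y,z [ 6.9 -0.1  1.7] 14.1667
```

Call:
{"op": "move_arm", "data": {
  "series": [
    [0,0.01,0,0,0,0,0],
    [0,0.02,0,0,0,0,0],
    [0,0.02,-0.04,0,0,0,0],
    [0,0.02,-0.08,0,0,0,0],
    [0.03,0.0,-0.11,0,0,0,0],
    [0.06,-0.025,-0.12,0,0,0,0],
    [0.085,-0.05,-0.12,0,0,0,0],
    [0.115,-0.075,-0.12,0,0,0,0],
    [0.14,-0.1,-0.12,0,0,0,0],
    [0.16,-0.115,-0.11,0,0,0,0]
  ]
}}

```text
time_s: 15.0
eef_pos: [0.5733, -0.0329, 0.1558]
tcp_rot: [-179.9, -0.1, 82.6]
wrist_force: [0.1, 0.8, 0.2]
gripper_width: -0.0002
gripper_force: 0.0
```

```bash
cat >> h.py <<'E'
def edge(k,s=1):
    "top camera: distance in mm from lid centre, along several lines, at which blue starts/ends (at z .073)"
    hsv=cv2.cvtColor(k["frame"],cv2.COLOR_RGB2HSV)
    for n,u,v in(("long_a",LX,LY),("long_b",-LX,LY),("end_a",LY,LX),("end_b",-LY,LX)):
        o=[]
        for w in(-.02,-.01,0,.01,.02):
            r=np.arange(.07,.17,.001);p=proj(k,[np.r_[C+u*a+v*w,.073] for a in r]).astype(np.float32)
            g=cv2.remap(k["frame"],p[:,0].reshape(1,-1),p[:,1].reshape(1,-1),cv2.INTER_LINEAR)[0].astype(int)
            b=(g[:,2]-g[:,0]>15);o.append((int(1e3*r[b].min()),int(1e3*r[b].max())) if b.any() else None)
        print(n,o)
E
python3 -c "
from h import *
from station import bot
k=bot.capture('top');rel();to(lp(0,.1585,.066),82.5);print('old');edge(pickle.load(open('s6.pkl','rb'))[1]);print('new');edge(k);pickle.dump(k,open('k7.pkl','wb'))
for th in(0,.1,.2,.3):
    q=[(o*np.cos(th)+r*np.sin(th),-r*np.cos(th)+o*np.sin(th)) for r,o in((.032,.012),(.037,.012))]
    for n,u,A in(('la',LX,.0885),('lb',-LX,.0885),('ea',LY,.1225),('eb',-LY,.1225)):
        print(th,n,[round(float((ray(k,proj(k,[np.r_[C+u*(A+a),.073+h]])[0],.073)[:2]-C)@u*1e3),1) for a,h in q])
"
```

```text
lid frame x,y [-0.0117  0.168 ] z 0.1527 yaw [-179.43   -0.33   82.89] F in lid x,y,z [-4.3  4.  -2.6] 15.05
[-0.0101  0.0124  0.0865] [-0.007 -0.004  0.005] | at [ 0.5698 -0.0271  0.1527] [-179.43   -0.33   82.89] F [-3.7  4.5 -2.6] t 15.05
old
long_a [None, None, (91, 103), (85, 103), (84, 103)]
long_b [None, None, None, None, None]
end_a [(117, 152), (118, 152), (118, 151), (117, 152), (118, 151)]
end_b [(122, 159), (121, 159), (121, 158), (122, 159), (121, 159)]
new
long_a [(85, 95), (85, 95), (84, 95), (85, 96), (84, 95)]
long_b [(87, 104), (87, 104), (86, 103), (87, 104), (86, 103)]
end_a [(119, 119), None, None, None, None]
end_b [(122, 158), (121, 159), (121, 158), (122, 159), (121, 159)]
0 la [94.0, 93.0]
0 lb [103.3, 103.7]
0 ea [135.3, 135.4]
0 eb [128.8, 127.9]
0.1 la [97.4, 96.9]
0.1 lb [106.3, 107.2]
0.1 ea [138.3, 138.9]
0.1 eb [132.1, 131.7]
0.2 la [100.6, 100.6]
0.2 lb [109.1, 110.5]
0.2 ea [141.2, 142.3]
0.2 eb [135.4, 135.5]
0.3 la [103.8, 104.3]
0.3 lb [111.7, 113.5]
0.3 ea [143.9, 145.5]
0.3 eb [138.5, 139.1]
```

Call:
{"op": "move_arm", "data": {
  "series": [
    [-0.005,0.01,0,0,0,0,0],
    [-0.008,0.012,0,0,0,0,0],
    [-0.008,0.012,0,0,0,0,0]
  ]
}}

```text
time_s: 15.3
eef_pos: [0.587, -0.0469, 0.1547]
tcp_rot: [180.0, 0.1, 82.4]
wrist_force: [-0.2, -0.5, 0.2]
gripper_width: -0.0
gripper_force: 0.0
```

```bash
python3 -c "
from h import *
rel();to(lp(0,.157,.066),82.5)"
```

```text
lid frame x,y [0.008  0.1507] z 0.1547 yaw [1.7999e+02 7.0000e-02 8.2440e+01] F in lid x,y,z [-0.1 -0.5  0.2] 15.3
[ 0.0064 -0.008   0.0887] [ 0.     0.001 -0.001] | at [ 0.587  -0.0469  0.1547] [1.7999e+02 7.0000e-02 8.2440e+01] F [-0.2 -0.5  0.2] t 15.3
```

Call:
{"op": "move_arm", "data": {
  "series": [
    [0.006,-0.008,0.035,0,0,0,0],
    [0.006,-0.008,0.065,0,0,0,0],
    [0.006,-0.008,0.085,0,0,0,0],
    [0.006,-0.008,0.089,0,0,0,0],
    [0.002,-0.008,0.094,0,0,0,0],
    [-0.002,-0.008,0.097,0,0,0,0],
    [-0.005,-0.008,0.098,0,0,0,0],
    [-0.005,-0.008,0.098,0,0,0,0],
    [0.004,-0.008,0.098,0,0,0,0],
    [0.011,-0.008,0.098,0,0,0,0]
  ]
}}

```text
time_s: 16.13
eef_pos: [0.5812, -0.0331, 0.0573]
tcp_rot: [179.9, -0.0, 82.5]
wrist_force: [-0.1, 0.6, 0.9]
gripper_width: -0.0002
gripper_force: 0.0
```

Call:
{"op": "move_arm", "data": {
  "series": [
    [0.001,0,0.004,0,0,0,0],
    [0.001,0,0.011,0,0,0,0],
    [0.001,0,0.011,0,0,0,0],
    [0.001,0,0.011,0,0,0,0]
  ]
}}

```text
time_s: 16.47
eef_pos: [0.5801, -0.0325, 0.0448]
tcp_rot: [-179.9, 0.0, 82.5]
wrist_force: [-0.8, 0.0, 0.3]
gripper_width: -0.0002
gripper_force: 0.0
```

```bash
python3 -c "
from h import *
rel();to(lp(0,.143,.046),82.5)"
```

```text
lid frame x,y [-0.0007  0.164 ] z 0.0448 yaw [-1.7993e+02  3.0000e-02  8.2520e+01] F in lid x,y,z [-0.8 -0.1  0.3] 16.4667
[-0.021   0.0007 -0.0012] [-0.001  0.     0.   ] | at [ 0.5801 -0.0325  0.0448] [-1.7993e+02  3.0000e-02  8.2520e+01] F [-0.8  0.   0.3] t 16.4667
```

Call:
{"op": "move_arm", "data": {
  "series": [
    [-0.005,0.001,0,0,0,0,0],
    [-0.01,0.001,0,0,0,0,0],
    [-0.014,0.001,0,0,0,0,0],
    [-0.017,0.001,0,0,0,0,0],
    [-0.019,0.001,0,0,0,0,0],
    [-0.021,0.001,0,0,0,0,0],
    [-0.022,0.001,0,0,0,0,0],
    [-0.023,0.001,0,0,0,0,0]
  ]
}}

```text
time_s: 17.13
eef_pos: [0.5783, -0.0537, 0.0452]
tcp_rot: [-179.9, -0.2, 82.5]
wrist_force: [1.0, 6.6, -3.4]
gripper_width: 0.0001
gripper_force: 3.5
```

```bash
python3 -c "
from h import *
rel()"
```

```text
lid frame x,y [0.0003 0.1428] z 0.0452 yaw [-1.7991e+02 -1.5000e-01  8.2530e+01] F in lid x,y,z [ 0.1  6.7 -3.4] 17.1333
```

Call:
{"op": "move_arm", "data": {
  "series": [
    [-0.002,0,0,0,0,0,0],
    [-0.003,0,0,0,0,0,0],
    [0.01,0,0,0,0,0,0],
    [0.02,0,0,0,0,0,0],
    [0.02,0,-0.04,0,0,0,0],
    [0.02,0,-0.08,0,0,0,0],
    [0.0,0,-0.115,0,0,0,0],
    [-0.04,0,-0.12,0,0,0,0],
    [-0.08,0,-0.12,0,0,0,0],
    [-0.12,0,-0.12,0,0,0,0]
  ]
}}

```text
time_s: 17.97
eef_pos: [0.5636, -0.1759, 0.1672]
tcp_rot: [179.8, 0.1, 82.6]
wrist_force: [0.6, -0.3, 0.6]
gripper_width: 0.0003
gripper_force: 0.0
```

Call:
{"op": "move_arm", "data": {
  "series": [
    [-0.04,0,0,0,0,0,0],
    [-0.08,0,0,0,0,0,0],
    [-0.12,0,0,0,0,0,0],
    [-0.155,0,0,0,0,0,0],
    [-0.175,0,0,0,0,0,0],
    [-0.183,0,0,0,0,0,0],
    [-0.183,0,0,0,0,0,0],
    [-0.183,0,0,0,0,0,0]
  ]
}}

```text
time_s: 18.63
eef_pos: [0.5396, -0.3542, 0.1653]
tcp_rot: [-180.0, -0.1, 82.6]
wrist_force: [-0.2, 0.2, 0.3]
gripper_width: 0.0001
gripper_force: 0.0
```

```bash
python3 -c "
from h import *
from station import bot
k=bot.capture('top');rel();to(lp(0,-.160,.066),82.5);edge(k)"
```

```text
lid frame x,y [ 0.0015 -0.1591] z 0.1652 yaw [-1.7998e+02 -1.2000e-01  8.2650e+01] F in lid x,y,z [ 0.5  1.7 -0.6] 18.6833
[-0.0011 -0.0014  0.0992] [-0.    -0.001  0.002] | at [ 0.5401 -0.3531  0.1652] [-1.7998e+02 -1.2000e-01  8.2650e+01] F [ 0.7  1.6 -0.6] t 18.6833
long_a [(84, 94), (84, 94), (84, 94), (84, 94), (84, 94)]
long_b [None, None, None, None, None]
end_a [(116, 130), (115, 129), (116, 129), (116, 129), (115, 128)]
end_b [(152, 160), None, (125, 128), (126, 136), (125, 145)]
```

Call:
{"op": "move_arm", "data": {
  "series": [
    [-0.003,-0.001,0.035,0,0,0,0],
    [-0.003,-0.001,0.07,0,0,0,0],
    [-0.003,-0.001,0.093,0,0,0,0],
    [-0.003,-0.001,0.099,0,0,0,0],
    [0.001,-0.001,0.104,0,0,0,0],
    [0.005,-0.001,0.107,0,0,0,0],
    [0.008,-0.001,0.108,0,0,0,0],
    [0.008,-0.001,0.108,0,0,0,0],
    [-0.002,-0.001,0.108,0,0,0,0],
    [-0.01,-0.001,0.108,0,0,0,0]
  ]
}}

```text
time_s: 19.52
eef_pos: [0.5377, -0.3661, 0.0585]
tcp_rot: [179.9, 0.1, 82.6]
wrist_force: [-0.0, 0.1, -0.1]
gripper_width: -0.0004
gripper_force: 0.0
```

Call:
{"op": "move_arm", "data": {
  "series": [
    [-0.001,0,0.004,0,0,0,0],
    [-0.001,0,0.011,0,0,0,0],
    [-0.001,0,0.011,0,0,0,0],
    [-0.001,0,0.011,0,0,0,0]
  ]
}}

```text
time_s: 19.85
eef_pos: [0.5363, -0.3659, 0.0456]
tcp_rot: [-179.9, -0.1, 82.5]
wrist_force: [-0.4, -0.5, 0.2]
gripper_width: -0.0001
gripper_force: 0.0
```

```bash
python3 -c "
from h import *
rel();to(lp(0,-.1485,.046),82.5)"
```

```text
lid frame x,y [-0.0007 -0.1722] z 0.0456 yaw [-1.7991e+02 -8.0000e-02  8.2510e+01] F in lid x,y,z [-0.3 -0.5  0.2] 19.85
[ 0.0237  0.0007 -0.0004] [-0.001 -0.001  0.   ] | at [ 0.5363 -0.3659  0.0456] [-1.7991e+02 -8.0000e-02  8.2510e+01] F [-0.4 -0.5  0.2] t 19.85
```

Call:
{"op": "move_arm", "data": {
  "series": [
    [0.006,0.001,0,0,0,0,0],
    [0.012,0.001,0,0,0,0,0],
    [0.016,0.001,0,0,0,0,0],
    [0.019,0.001,0,0,0,0,0],
    [0.021,0.001,0,0,0,0,0],
    [0.023,0.001,0,0,0,0,0],
    [0.025,0.001,0,0,0,0,0],
    [0.026,0.001,0,0,0,0,0]
  ]
}}

```text
time_s: 20.52
eef_pos: [0.5401, -0.3451, 0.0465]
tcp_rot: [179.9, 0.4, 82.4]
wrist_force: [-1.2, -8.8, -5.8]
gripper_width: -0.0003
gripper_force: 4.6
```

```bash
python3 -c "
from h import *
rel()"
```

```text
lid frame x,y [ 0.0005 -0.1511] z 0.0465 yaw [179.95   0.43  82.42] F in lid x,y,z [-0.  -8.9 -5.8] 20.5167
```

Call:
{"op": "move_arm", "data": {
  "series": [
    [0.001,0,0,0,0,0,0],
    [0.003,0,0,0,0,0,0],
    [0.004,0,0,0,0,0,0],
    [0.004,0,0,0,0,0,0]
  ]
}}

```text
time_s: 20.85
eef_pos: [0.5406, -0.3408, 0.0464]
tcp_rot: [180.0, 0.4, 82.4]
wrist_force: [-1.0, -8.1, -5.7]
gripper_width: -0.0002
gripper_force: 4.1
```

Call:
{"op": "move_arm", "data": {
  "series": [
    [-0.01,0,0,0,0,0,0],
    [-0.02,0,0,0,0,0,0],
    [-0.02,0,-0.04,0,0,0,0],
    [-0.02,0,-0.08,0,0,0,0],
    [-0.01,0,-0.12,0,0,0,0],
    [0.03,0,-0.14,0,0,0,0],
    [0.07,0,-0.15,0,0,0,0],
    [0.11,0,-0.15,0,0,0,0],
    [0.15,0,-0.15,0,0,0,0],
    [0.19,0,-0.15,0,0,0,0]
  ]
}}

```text
time_s: 21.68
eef_pos: [0.5668, -0.1462, 0.1973]
tcp_rot: [179.9, -0.1, 82.5]
wrist_force: [0.5, -0.5, 0.9]
gripper_width: -0.0
gripper_force: 0.0
```

Call:
{"op": "move_arm", "data": {
  "series": [
    [0.04,0,0,0,0,0,0],
    [0.08,0,0,0,0,0,0],
    [0.12,0,0,0,0,0,0],
    [0.16,0,0,0,0,0,0],
    [0.16,0,0,0,0,0,0],
    [0.16,0,0,0,0,0,0]
  ]
}}

```text
time_s: 22.18
eef_pos: [0.5875, 0.0144, 0.1964]
tcp_rot: [-180.0, -0.1, 82.9]
wrist_force: [-0.3, -1.3, -0.5]
gripper_width: 0.0003
gripper_force: 0.0
```

```bash
python3 -c "
from h import *
from station import bot
k=bot.capture('top');c=bot.capture('scene');rel();edge(k)
a=cv2.resize(k['frame'][150:230,330:430],(400,320),interpolation=cv2.INTER_CUBIC)
b=cv2.resize(c['frame'][170:270,330:455],(400,320),interpolation=cv2.INTER_CUBIC)
cv2.imwrite('pics/fin.png',np.hstack([a,b])[:,:,::-1])"
```

```text
lid frame x,y [0.0009 0.2065] z 0.1967 yaw [1.7999e+02 3.0000e-02 8.2510e+01] F in lid x,y,z [-0.2 -1.  -0. ] 22.2833
long_a [(83, 93), (84, 92), (83, 92), (83, 93), (84, 93)]
long_b [(87, 104), (88, 105), (88, 105), (87, 105), (88, 106)]
end_a [(127, 140), (126, 140), (126, 140), (126, 140), (126, 139)]
end_b [(114, 133), (114, 132), (113, 132), (114, 132), (114, 131)]
```

View pics/fin.png

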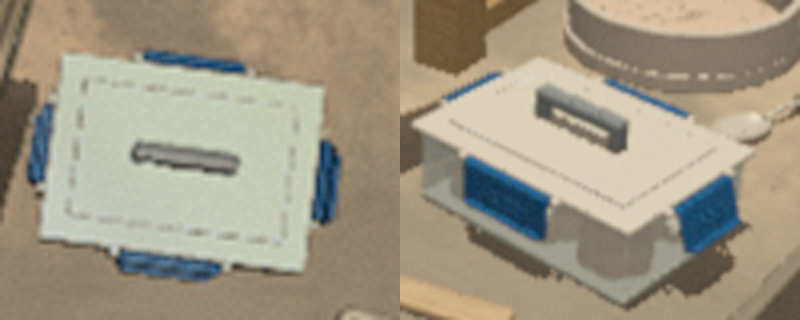

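Call:
{"op": "move_arm", "data": {
  "series": [
    [-0.04,0,0,0,0,0,0],
    [-0.08,0,0,0,0,0,0],
    [-0.12,0,0,0,0,0,0],
    [-0.16,0,0,0,0,0,0],
    [-0.2,0,0,0,0,0,0],
    [-0.24,0,0,0,0,0,0],
    [-0.28,0,0,0,0,0,0],
    [-0.32,0,0,0,0,0,0],
    [-0.345,0,0.02,0,0,0,0],
    [-0.352,0,0.05,0,0,0,0]
  ]
}}

```text
time_s: 23.12
eef_pos: [0.5391, -0.3501, 0.1497]
tcp_rot: [179.6, 0.5, 81.9]
wrist_force: [0.2, 0.3, 0.1]
gripper_width: 0.0001
gripper_force: 0.0
```

Call:
{"op": "move_arm", "data": {
  "series": [
    [0,0,0.01,0,0,0,0],
    [0,0,0.02,0,0,0,0],
    [0,0,0.02,0,0,0,0]
  ]
}}

```text
time_s: 23.37
eef_pos: [0.5403, -0.3376, 0.1246]
tcp_rot: [-179.8, -0.1, 82.5]
wrist_force: [-0.3, 1.2, -0.4]
gripper_width: 0.0002
gripper_force: 0.0
```

```bash
python3 -c "
from h import *
rel();to(lp(-.001,-.144,.060),82.5)"
```

```text
lid frame x,y [-0.0004 -0.1437] z 0.1246 yaw [-1.7981e+02 -1.4000e-01  8.2500e+01] F in lid x,y,z [-0.4  1.2 -0.4] 23.3667
[-0.0004 -0.0004  0.0646] [-0.002 -0.002 -0.   ] | at [ 0.5403 -0.3376  0.1246] [-1.7981e+02 -1.4000e-01  8.2500e+01] F [-0.3  1.2 -0.4] t 23.3667
```

Call:
{"op": "move_arm", "data": {
  "series": [
    [0,0,0.03,0,0,0,0],
    [0,0,0.055,0,0,0,0],
    [0,0,0.064,0,0,0,0],
    [0.001,0,0.066,0,0,0,0],
    [0.003,0,0.069,0,0,0,0],
    [0.005,0,0.071,0,0,0,0],
    [0.005,0,0.071,0,0,0,0]
  ]
}}

```text
time_s: 23.95
eef_pos: [0.5432, -0.3342, 0.0569]
tcp_rot: [179.9, 0.1, 82.6]
wrist_force: [-0.4, 1.3, 0.5]
gripper_width: -0.0002
gripper_force: 0.3
```

```bash
python3 -c "
from h import *
rel()"
```

```text
lid frame x,y [ 0.0021 -0.1399] z 0.0569 yaw [1.7986e+02 8.0000e-02 8.2560e+01] F in lid x,y,z [-0.6  1.3  0.5] 23.95
```

Call:
{"op": "move_arm", "data": {
  "series": [
    [0.001,0,0.002,0,0,0,0],
    [0.002,0,0.004,0,0,0,0],
    [0.003,0,0.005,0,0,0,0],
    [0.004,0,0.006,0,0,0,0],
    [0.004,0,0.006,0,0,0,0]
  ]
}}

```text
time_s: 24.37
eef_pos: [0.5445, -0.3274, 0.0518]
tcp_rot: [179.9, -0.2, 82.6]
wrist_force: [-1.0, 5.1, 12.1]
gripper_width: -0.0001
gripper_force: 6.5
```

```bash
python3 -c "
from h import *
rel()"
```

```text
lid frame x,y [ 0.0025 -0.1331] z 0.0518 yaw [179.86  -0.21  82.61] F in lid x,y,z [-1.7  4.9 12.1] 24.3667
```

Call:
{"op": "move_arm", "data": {
  "series": [
    [0.0,0,-0.003,0,0,0,0],
    [0.001,0,-0.003,0,0,0,0],
    [-0.01,0,-0.003,0,0,0,0],
    [-0.02,0,-0.005,0,0,0,0],
    [-0.02,0,-0.04,0,0,0,0],
    [-0.02,0,-0.08,0,0,0,0],
    [0.01,0,-0.12,0,0,0,0],
    [0.05,0,-0.14,0,0,0,0],
    [0.09,0,-0.14,0,0,0,0],
    [0.13,0,-0.14,0,0,0,0]
  ]
}}

```text
time_s: 25.2
eef_pos: [0.5596, -0.209, 0.1919]
tcp_rot: [179.7, 0.1, 82.3]
wrist_force: [0.6, 0.9, -0.6]
gripper_width: 0.0002
gripper_force: 0.0
```

Call:
{"op": "move_arm", "data": {
  "series": [
    [0.04,0,0,0,0,0,0],
    [0.08,0,0,0,0,0,0],
    [0.12,0,0,0,0,0,0],
    [0.16,0,0,0,0,0,0],
    [0.2,0,0,0,0,0,0],
    [0.2,0,0,0,0,0,0],
    [0.2,0,0,0,0,0,0]
  ]
}}

```text
time_s: 25.78
eef_pos: [0.5854, -0.0065, 0.189]
tcp_rot: [-180.0, -0.0, 82.8]
wrist_force: [-0.1, -1.2, 0.7]
gripper_width: 0.0001
gripper_force: 0.0
```

```bash
python3 -c "
from h import *
from station import bot
k=bot.capture('top');c=bot.capture('scene');rel();edge(k)
C+=LY*.008;blobs(clips(c))
print([ (th,proj(c,[np.r_[C-LY*(.1225-.0017+o*np.cos(th)+r*np.sin(th))+LX*x,.073-r*np.cos(th)+o*np.sin(th)] for x in (-.035,.035) for r,o in((.037,.012),(0,.007))]).round(1).tolist()) for th in(0,.15,.3)])"
```

```text
lid frame x,y [0.0013 0.186 ] z 0.1894 yaw [1.7997e+02 1.0000e-01 8.2410e+01] F in lid x,y,z [ 0.5 -0.4 -0. ] 25.8833
long_a [(83, 93), (84, 93), (83, 93), (83, 93), (84, 93)]
long_b [(87, 104), (88, 105), (87, 104), (88, 104), (88, 106)]
end_a [(127, 139), (126, 139), (127, 137), (127, 132), None]
end_b [(114, 122), (114, 123), (113, 123), (114, 123), (114, 123)]
long_a [(np.float64(0.14), np.float64(0.95)), (np.float64(0.13), np.float64(0.85)), (np.float64(0.13), np.float64(0.8))]
long_b [(np.float64(0.78), np.float64(0.05)), (np.float64(0.77), np.float64(0.0)), (np.float64(0.77), np.float64(0.15))]
end_a [(np.float64(0.06), np.float64(0.85)), (np.float64(0.06), np.float64(0.75)), (np.float64(0.06), np.float64(0.95))]
end_b [(np.float64(0.68), np.float64(0.05)), (np.float64(0.67), np.float64(0.1)), (np.float64(0.67), np.float64(0.0))]
[396 195  11   6  12] [[396, 195], [406, 200]]
[408 201  11   5  11] [[408, 201], [418, 205]]
[350 219  26  25 366] [[351, 219], [350, 232], [370, 243], [374, 243], [375, 231]]
[416 225  17  23 243] [[431, 225], [416, 235], [417, 247], [432, 239]]
[(0, [[417.4, 249.1], [416.9, 236.0], [433.6, 237.8], [433.3, 225.0]]), (0.15, [[419.2, 249.3], [416.9, 235.7], [435.4, 237.9], [433.3, 224.7]]), (0.3, [[421.0, 249.1], [416.8, 235.3], [437.2, 237.7], [433.2, 224.3]])]
```

```bash
python3 -c "
from station import bot
print(bot.job_done())"
```

```text
the job is handed in; nothing more can be done
None
```

The job is handed in (no result came back): by the camera checks the lid is square and fully down on the rim, all four clips are shut, nothing else was touched, and the box slid about 8 mm against the 6 cm limit.

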